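# Uncap the food jar in the bottle steriliser

### The arm

A 6-joint arm with a two-finger parallel gripper is mounted at the origin on the work surface. World frame = base frame: x ahead of the robot, y to its left, z up, the work surface at z = 0. Lengths are in m, angles in rad, forces in N, time in s.
With the tool pointing down it reaches from about 0.375 to 0.975 m from the base axis. Payload 3.8 kg.
Tool frame: the origin (TCP) lies at the very end of the fingers, on their centre line; the grasp point (between the pads) lies 19 mm behind it; z points along the fingers, y is the direction in which the jaws open and shut (so a half turn about z gives the same grasp; the last joint's range is limited). The gripper opens to 85 mm and grips with 20 to 120 N. Pads are 22 mm wide; open, the fingers measure 114 mm over their backs; the gripper's body (76 mm by 85 mm) begins 54 mm behind the grasp point. The pads swing forward as they close: fully open they stand 13 mm farther back than shut.
Start: joints at [-1.38, 0.264, 1.604, -0, 1.274, -0.037], TCP at [0.152, -0.658, 0.231] pointing down, gripper open.
Joint ranges: [-2.63, 2.63], [-0.94, 2.18], [0.31, 2.57], [-1.31, 4.45], [0, 2.66], [-2.55, 2.55]. Speed limits (rad/s): [2.57, 2.57, 3.14, 3.14, 3.14, 3.14].

### API

Orientations are given as a rotation vector (axis times angle).
In Python, from workcell import bot gives the robot as it stands.
- The arm moves only by the tool jog_arm, never from a script. Its argument "plan" is a list of rows, each an object of numbers: "claw": the closure, from 0 (fully open) to 1 (shut); "x", "y", "z": the shift along the tool's x, y, z in m; "turn": the turn about the tool's z in degrees. In form: [{"claw": .., "x": .., "y": .., "z": .., "turn": ..}, ...]. A call has 1 to 10 rows; each row shifts and turns the commanded pose from where the row before left it, along the tool's axes as they then stand; what a row does not reach is not made up. A row lasts 1/8 s, in which the tool goes at most 62.5 mm and 10.7 degrees, less where a joint would pass 70% of its speed; a pose out of reach is approached as far as the arm can. A call is refused whole if a number of a shift passes 0.0625 or a number of a turn 10.7, either way. A call with a gripper value outside its range is refused whole. The fingers move at their own pace and stop on an object; "newtons" is the grip in N (left out, the last holds). Time passes only in rows, so rows that do not move let the fingers close. It gives the time, the measured TCP pose, the force and the opening at its end, in the units of the state.
- bot.read_state(): the state, without advancing time (a new reading comes with each control period).
- bot.read_camera(name): name is "side" or "top"; returns the picture (480x640x3 uint8, red, green, blue); there is no depth.
- bot.camera_params(name): a dict with "fx", "fy", "cx", "cy" (pixels), "D" ([k1, k2, p1, p2, k3] as OpenCV has them; the pictures are not rectified), "world_to_cam" (4x4, takes a point from world to camera coordinates). Camera axes: x right, y up, looking along -z (the intrinsics and any distortion apply to the point x, -y, -z); pixel columns grow to the right and rows downward; lengths in m; the calibration is good to about 2 mm. A picture is of the moment at which its call begins. camera_params takes no time and is no camera call.
- bot.finish_job(): hands the job in, once; it reports no verdict.
The state is a dict: "time": time; "q": joint angles; "joint_vel": joint speeds; "joint_torque": joint torques, N m; "tool_pos": TCP position; "tcp_rot": TCP orientation; "wrist_force": force on the tool from outside, world axes, zero at the start; "torque": the same for the moment, N m; "width": opening from 0.0 (shut) to 1.0 (fully open).
Only numpy, scipy, OpenCV 4.12 (cv2) and the standard library are available. Lean on these libraries where they do the work, as an engineer would, in place of code of your own. Each camera call takes 0.05 s, during which the arm holds its last target. There are 200 camera calls.

### The job

Swing the steriliser's top door up by its bar handle until it stands upright, then take the cap off the steel jar inside. The cap unlocks with well under a half turn, but it cannot be seen whether this one turns left or right: try it one way and, if it stops almost at once, turn it the other way until it is free. Finish while still holding the cap in the gripper, level and wholly clear above the steriliser's rim, with the door still open and everything else left where it stands.

Things in the scene. Friction and masses are not known exactly. Their poses are not given: they have to be found in the camera images.
- steriliser: White plastic open box, 200 (own x) x 300 (own y) x 150 mm high, walls 6 mm, inner floor 6 mm above the table; fixed to the table. Origin: centre of its underside. Its own -x side (with the grey control panel) faces roughly to the robot; own z is up. The door covers its top.
- door (a joint): Angle (rad) of the steriliser's top door: 0 closed, 1.57 upright, end stop 1.75. The door is a white slab 200 x 300 x 8 mm hinged along the far (own +x) top edge of the box; its front edge swings up and away from the robot. The stiff hinge keeps the door wherever it is left; lifting at the handle takes about 5 N.
- door_handle (a point): Middle of the door's bar handle: a round steel bar 12 mm thick, 110 mm long, parallel to the steriliser's own y, its axis 38 mm above the door's outer face (on posts at both ends) and 25 mm behind the door's front edge. Moves with the door.
- door_hinge (a point): Point on the hinge line (parallel to the steriliser's own y) in the middle of the far top edge of the box, 150 mm above the table. With the door closed the handle lies 175 mm to the own -x side of it and 46 mm above it.
- jar: Round steel food jar standing inside the steriliser, clamped in its holder so that it cannot move or turn; 72 mm across, 90 mm high to its rim. Origin: centre of its underside; z up.
- cap: Loose grey plastic cap (80 g) on the jar. Origin: on the axis, underside of its disc, which lies on the jar's rim. Disc 74 mm across, 12 mm thick; on it a round knob 40 mm across, its top 44 mm above the origin, with a 3 mm rib across it along own x. A plug and a cross bar 54 mm long hang below, to 23 mm under the origin. Starts with its x within 0.08 rad of the jar's x.
- cap_grip (a point): Point on the cap's axis in the knob, 32 mm above the cap's origin. A hidden catch lets the cap turn one way only, which differs from run to run: the wrong way it stops about 0.3 rad from the jar's x, the right way it turns easily to an end stop at about 1.2 rad. From 0.95 rad it lifts straight off; below 0.8 rad it is locked. Play: 2 mm sideways, 3 mm up.
- beaker: Small glass beaker, 48 mm across, 75 mm high, standing in the steriliser beside the jar on the own +y side; to be left alone. Origin: centre of underside.
- bowl: Mustard silicone bowl on the table, 120 mm across, 50 mm high; to be left alone.
- spoon_a: Steel spoon 150 mm long lying on the table, right of the middle; to be left alone.
- spoon_b: Steel spoon 150 mm long lying on the table, left of the middle; to be left alone.
- sorter: Wooden shape sorter, 130 x 130 x 110 mm, on the table to the right; to be left alone.
- tub: Closed plastic container, 118 x 88 x 62 mm, on the table to the right; to be left alone.
- wood_disc: Wooden disc from the sorter, 44 mm across, 30 mm high, on the table to the left; to be left alone.

How it is judged:
By the outcome, as a careful person would: the job done as asked, in the order asked, and still so for the second after the job is handed in, while the arm keeps its last pose, push and grip.
It also fails if it takes over 64 s, if anything falls off the work surface, if the arm or the gripper's body presses on something with over 40 N, if the wrist force passes 120 N, or if a joint passes its speed limit or range.

## Working session

There is one attempt and no reset: what is moved stays moved. The work goes in short steps, Python scripts to look and compute and a tool call to move; the robot and the scene stay as the last step left them, time stands still between calls to the robot, and variables do not carry over. Pictures are saved under pics/ and viewed, about 8 in all and at most 12, crops included, and the job is handed in when it is done.

Besides the shell and the picture viewer there is one more tool, called after ">>>" as name(argument=value, ...) on one line, values as JSON. jog_arm: Moves the arm, as the interface text tells. Its arguments: {"type":"object","properties":{"plan":{"type":"array","items":{"type":"object","properties":{"claw":{"type":"number"},"x":{"type":"number"},"y":{"type":"number"},"z":{"type":"number"},"turn":{"type":"number"}}}},"newtons":{"type":"number"}},"required":["plan"]}

```bash
mkdir -p pics; ls; python3 - <<'E'
from workcell import bot
import cv2
for n in("side","top"):
    cv2.imwrite(f"pics/{n}0.png",bot.read_camera(n)[:,:,::-1]); print(n,bot.camera_params(n))
print(bot.read_state())
E
```

```text
pics
side {'fx': 438.9527484629932, 'fy': 438.9527484629932, 'cx': 321.2467514807653, 'cy': 242.22872399887314, 'D': array([-0.01786975,  0.        ,  0.        ,  0.        ,  0.        ]), 'world_to_cam': array([[-0.09437327,  0.99540568, -0.01616255,  0.03559733],
       [-0.7782948 , -0.06364645,  0.62466498,  0.30483105],
       [ 0.62076638,  0.0715309 ,  0.78072558, -1.36248479],
       [ 0.        ,  0.        ,  0.        ,  1.        ]])}
top {'fx': 524.9253860884929, 'fy': 524.9253860884929, 'cx': 318.3917981303542, 'cy': 243.86970887987638, 'D': array([-0.0762832,  0.       ,  0.       ,  0.       ,  0.       ]), 'world_to_cam': array([[-0.00814805, -0.99990183, -0.01139934,  0.01036025],
       [ 0.99678284, -0.00903056,  0.07963925, -0.52099425],
       [-0.07973437, -0.01071376,  0.99675857, -1.2691567 ],
       [ 0.        ,  0.        ,  0.        ,  1.        ]])}
{'time': 0.1, 'q': array([-1.37990389e+00,  2.64696227e-01,  1.60526724e+00, -6.56054802e-06,
        1.27370047e+00, -3.68871329e-02]), 'joint_vel': array([-0.00191059, -0.00220757, -0.0021973 , -0.00028777,  0.00010008,
        0.00012054]), 'joint_torque': array([ 6.91614787e-04, -5.16707826e+01, -3.68590343e+01, -1.63402194e-05,
        6.34375130e-03,  2.71636043e-05]), 'tool_pos': array([ 0.15230153, -0.65690077,  0.23005803]), 'tcp_rot': array([-3.11918841e+00, -3.56790694e-01,  2.59936013e-04]), 'wrist_force': array([-0.28485373, -0.10219355,  1.15558334]), 'torque': array([-0.00271554, -0.05406343, -0.03343328]), 'width': 0.9981904066524951}
```

View pics/top0.png

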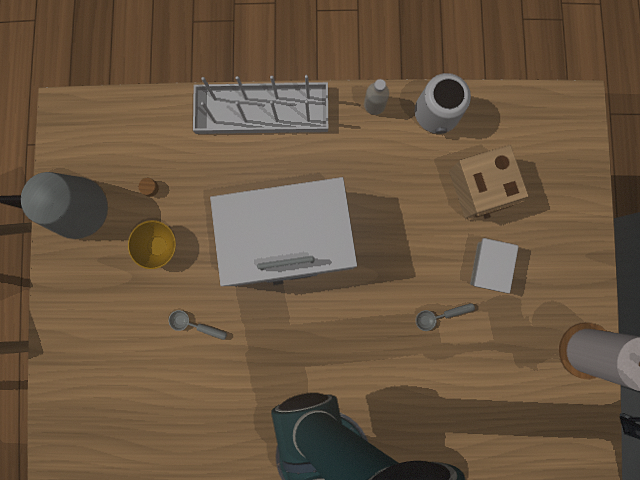

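View pics/side0.png

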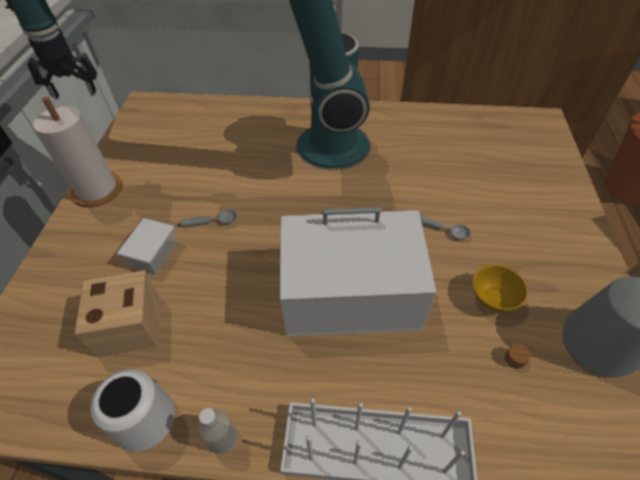

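```bash
cat > h.py <<'E'
import numpy as np, cv2
from workcell import bot
def ray(n,uv):
    p=bot.camera_params(n);K=np.array([[p['fx'],0,p['cx']],[0,p['fy'],p['cy']],[0,0,1]])
    a=cv2.undistortPoints(np.array([[uv]],float),K,p['D'])[0,0]
    T=p['world_to_cam'];R=T[:3,:3];return -R.T@T[:3,3],R.T@np.array([a[0],-a[1],-1])
def onz(n,uv,z):
    c,d=ray(n,uv);return c+d*(z-c[2])/d[2]
def tri(uvs,uvt):
    (c,d),(e,f)=ray("side",uvs),ray("top",uvt)
    s=np.linalg.lstsq(np.c_[d,-f],e-c,rcond=None)[0];a,b=c+d*s[0],e+f*s[1]
    return (a+b)/2,np.linalg.norm(a-b)
def proj(n,P):
    p=bot.camera_params(n);K=np.array([[p['fx'],0,p['cx']],[0,p['fy'],p['cy']],[0,0,1]])
    q=p['world_to_cam']@np.r_[P,1];q=np.array([q[0],-q[1],-q[2]])
    return cv2.projectPoints(q[None],np.zeros(3),np.zeros(3),K,p['D'])[0][0,0]
E
python3 - <<'E'
from h import *
im=cv2.imread("pics/top0.png");g=cv2.cvtColor(im,cv2.COLOR_BGR2HSV)
m=((g[:,:,1]<45)&(g[:,:,2]>110)).astype(np.uint8)*255; m[:150]=0;m[310:]=0;m[:,:190]=0;m[:,380:]=0
m=cv2.morphologyEx(m,cv2.MORPH_CLOSE,np.ones((15,15)))
c=max(cv2.findContours(m,0,1)[0],key=cv2.contourArea)
ap=cv2.approxPolyDP(c,6,True)[:,0];print(ap.tolist())
r=cv2.boxPoints(cv2.minAreaRect(c));print(r)
P=[onz("top",p,.158) for p in ap]
for i,p in enumerate(P):print(p.round(4),np.linalg.norm(p-P[i-1]).round(4))
print('mean',np.mean(P,0))
print("handle",onz("top",(257,264),.196),onz("top",(314,258),.196),onz("side",(324,212),.196),onz("side",(379,210),.196))
t=cv2.resize(im[240:300,230:350],None,fx=4,fy=4,interpolation=2)
s=cv2.resize(cv2.imread("pics/side0.png")[195:255,300:400],None,fx=4,fy=4,interpolation=2)
cv2.imwrite("pics/c.png",np.hstack([t,s]))
E
```

```text
[[342, 177], [211, 196], [220, 284], [355, 266]]
[[207.19295 196.1802 ]
 [343.50235 176.30176]
 [356.56525 265.87592]
 [220.25583 285.75436]]
[ 0.6585 -0.0492  0.158 ] 0.1994
[0.6191 0.2425 0.158 ] 0.2944
[0.4237 0.221  0.158 ] 0.1966
[ 0.4608 -0.0753  0.158 ] 0.2985
mean [0.54054956 0.08474499 0.158     ]
handle [0.46539111 0.13459013 0.196     ] [0.47710739 0.01354377 0.196     ] [0.46624864 0.01741535 0.196     ] [0.45138558 0.13184623 0.196     ]
```

View pics/c.png

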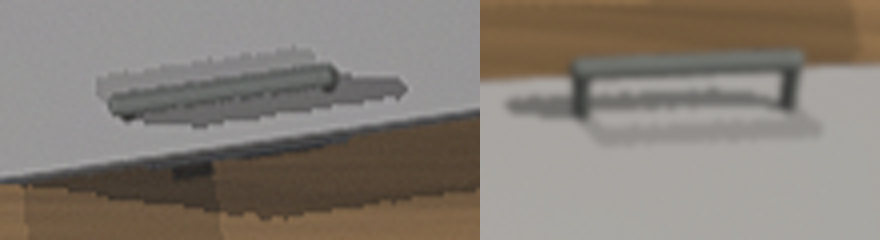

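```bash
python3 - <<'E'
from h import *
a,ea=tri((380,209.5),(258.7,265.7));b,eb=tri((324.5,211.75),(313.2,258.8))
print(a,ea,b,eb,(a+b)/2,np.linalg.norm(a-b),"ydir angle deg",np.degrees(np.arctan2(-(a-b)[0],(a-b)[1])))
print([onz("top",p,.196).round(4) for p in((258.7,265.7),(313.2,258.8))])
h=np.mean([onz("top",p,.196) for p in((258.7,265.7),(313.2,258.8))]+[a,b],0);print(h)
from scipy.spatial.transform import Rotation as R
s=bot.read_state();M=R.from_rotvec(s['tcp_rot']).as_matrix();print(M.round(3))
w=np.array([0.4655,0.076,0.30])-s['tool_pos'];print(w, M.T@w)
E
```

```text
[0.46121433 0.13124713 0.20786441] 0.0034976188192401537 [0.47467416 0.01717672 0.20575591] 0.004286691257749487 [0.46794425 0.07421192 0.20681016] 0.11488112047149646 ydir angle deg 6.729541099368045
[array([0.4618, 0.131 , 0.196 ]), array([0.4754, 0.0153, 0.196 ])]
[0.46826743 0.07366148 0.20140508]
[[ 0.974  0.226 -0.   ]
 [ 0.226 -0.974  0.002]
 [ 0.    -0.002 -1.   ]]
[0.31319847 0.73290077 0.06994197] [ 0.47061471 -0.64338765 -0.06857724]
```

>>> jog_arm(plan=[{"x":0.045,"y":-0.035,"z":-0.005,"claw":0},{"x":0.045,"y":-0.035,"z":-0.005},{"x":0.045,"y":-0.035,"z":-0.005},{"x":0.045,"y":-0.035,"z":-0.005},{"x":0.045,"y":-0.035,"z":-0.005},{"x":0.045,"y":-0.035,"z":-0.005},{"x":0.045,"y":-0.035,"z":-0.005},{"x":0.045,"y":-0.035,"z":-0.005},{"x":0.045,"y":-0.035},{"x":0.045,"y":-0.035}])

```text
schema error: expected keys claw, x, y, z, turn
```

>>> jog_arm(plan=[{"turn":-10.5},{"turn":-10.5},{"turn":-10.5},{"turn":-10.5},{"turn":-10.5},{"turn":-10.5},{"turn":-10.5},{"turn":-10.5},{"turn":0}])

```text
schema error: expected keys claw, x, y, z, turn
```

All keys are required.

>>> jog_arm(plan=[{"claw":0,"x":0.045,"y":-0.035,"z":-0.005,"turn":0},{"claw":0,"x":0.045,"y":-0.035,"z":-0.005,"turn":0},{"claw":0,"x":0.045,"y":-0.035,"z":-0.005,"turn":0},{"claw":0,"x":0.045,"y":-0.035,"z":-0.005,"turn":0},{"claw":0,"x":0.045,"y":-0.035,"z":-0.005,"turn":0},{"claw":0,"x":0.045,"y":-0.035,"z":-0.005,"turn":0},{"claw":0,"x":0.045,"y":-0.035,"z":-0.005,"turn":0},{"claw":0,"x":0.045,"y":-0.035,"z":-0.005,"turn":0},{"claw":0,"x":0.045,"y":-0.035,"z":0,"turn":0},{"claw":0,"x":0.045,"y":-0.035,"z":0,"turn":0}])

```text
time: 1.35
tool_pos: [0.5125, -0.2133, 0.2711]
tcp_rot: [3.121, 0.357, -0.0]
wrist_force: [0.3, -1.5, 0.4]
width: 0.999
```

>>> jog_arm(plan=[{"claw":0,"x":0,"y":0,"z":0,"turn":-10.5},{"claw":0,"x":0,"y":0,"z":0,"turn":-10.5},{"claw":0,"x":0,"y":0,"z":0,"turn":-10.5},{"claw":0,"x":0,"y":0,"z":0,"turn":-10.5},{"claw":0,"x":0,"y":0,"z":0,"turn":-10.5},{"claw":0,"x":0,"y":0,"z":0,"turn":-10.5},{"claw":0,"x":0,"y":0,"z":0,"turn":-10.5},{"claw":0,"x":0,"y":0,"z":0,"turn":-10.5},{"claw":0,"x":0,"y":0,"z":0,"turn":0}])

```text
time: 2.48
tool_pos: [0.5114, -0.2148, 0.2707]
tcp_rot: [-2.082, -2.351, 0.0]
wrist_force: [-0.1, -0.0, 0.2]
width: 0.998
```

```bash
cat >> h.py <<'E'
from scipy.spatial.transform import Rotation as R
def rel(target):
    s=bot.read_state();M=R.from_rotvec(s['tcp_rot']).as_matrix()
    print("t",round(s['time'],2),"pos",s['tool_pos'].round(4),"yaw",np.degrees(np.arctan2(M[1,0],M[0,0])).round(2),"down",M[:,2].round(3),"q",s['q'].round(2),"F",s['wrist_force'].round(1),"w",round(s['width'],3))
    print("shift",(M.T@(np.array(target)-s['tool_pos'])).round(4))
E
python3 -c "
from h import *
rel([.467,.075,.25])"
```

```text
t 2.48 pos [ 0.5114 -0.2148  0.2707] yaw 96.94 down [-0.001  0.    -1.   ] q [-0.44  0.01  1.81 -0.    1.31 -0.56] F [-0.1 -0.   0.2] w 0.998
shift [ 0.293  -0.0091  0.0209]
```

>>> jog_arm(plan=[{"claw":0,"x":0.049,"y":-0.0015,"z":0.002,"turn":0},{"claw":0,"x":0.049,"y":-0.0015,"z":0.002,"turn":0},{"claw":0,"x":0.049,"y":-0.0015,"z":0.002,"turn":0},{"claw":0,"x":0.049,"y":-0.0015,"z":0.002,"turn":0},{"claw":0,"x":0.049,"y":-0.0015,"z":0.002,"turn":0},{"claw":0,"x":0.048,"y":-0.0015,"z":0.002,"turn":0},{"claw":0,"x":0,"y":0,"z":0,"turn":0},{"claw":0,"x":0,"y":0,"z":0,"turn":0}])

```text
time: 3.48
tool_pos: [0.4668, 0.0745, 0.2592]
tcp_rot: [2.081, 2.353, -0.001]
wrist_force: [0.5, 0.4, -0.4]
width: 0.998
```

```bash
python3 -c "
from h import *
rel([.467,.075,.178])
im=bot.read_camera('side')[:,:,::-1][130:270,260:440]
cv2.imwrite('pics/s1.png',cv2.resize(im,None,fx=3,fy=3))"
```

```text
t 3.48 pos [0.4668 0.0745 0.2592] yaw 97.0 down [-0.    -0.001 -1.   ] q [ 0.11 -0.14  1.98 -0.    1.3  -0.02] F [ 0.5  0.4 -0.4] w 0.998
shift [0.0005 0.0003 0.0812]
```

View pics/s1.png

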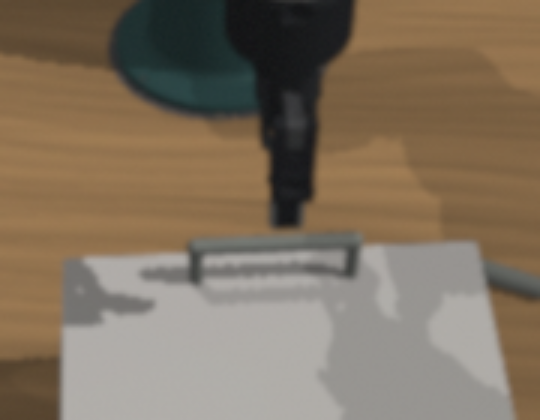

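The picture shows the open fingers above the bar (crop column 288; the bar spans 190–358). Next I lower and grip.

>>> jog_arm(newtons=35, plan=[{"claw":0,"x":0,"y":0,"z":0.02,"turn":0},{"claw":0,"x":0,"y":0,"z":0.02,"turn":0},{"claw":0,"x":0,"y":0,"z":0.02,"turn":0},{"claw":0,"x":0,"y":0,"z":0.02,"turn":0},{"claw":0,"x":0,"y":0,"z":0,"turn":0},{"claw":0.6,"x":0,"y":0,"z":0,"turn":0},{"claw":0.75,"x":0,"y":0,"z":0,"turn":0},{"claw":1,"x":0,"y":0,"z":0,"turn":0},{"claw":1,"x":0,"y":0,"z":0,"turn":0},{"claw":1,"x":0,"y":0,"z":0,"turn":0}])

```text
time: 4.78
tool_pos: [0.4682, 0.0749, 0.1798]
tcp_rot: [2.079, 2.353, 0.004]
wrist_force: [4.9, 1.4, -1.9]
width: 0.126
```

>>> jog_arm(plan=[{"claw":1,"x":0,"y":0,"z":0,"turn":0},{"claw":1,"x":0,"y":0,"z":0,"turn":0},{"claw":1,"x":0,"y":0,"z":0,"turn":0}])

```text
time: 5.15
tool_pos: [0.4682, 0.0749, 0.1798]
tcp_rot: [2.079, 2.353, 0.003]
wrist_force: [6.0, 0.9, -2.1]
width: 0.131
```

```bash
python3 -c "
import numpy as np
f=np.radians(np.r_[0:91:5,92]);x=-175*np.cos(f)+46*np.sin(f);z=46*np.cos(f)+175*np.sin(f)
print(np.c_[np.diff(x),-np.diff(z)].round(1).tolist())"
```

```text
[[4.7, -15.1], [6.0, -14.6], [7.2, -14.0], [8.4, -13.4], [9.5, -12.6], [10.6, -11.7], [11.6, -10.7], [12.5, -9.7], [13.3, -8.5], [14.0, -7.4], [14.6, -6.1], [15.0, -4.8], [15.4, -3.5], [15.6, -2.1], [15.8, -0.8], [15.8, 0.6], [15.7, 2.0], [15.4, 3.3], [6.1, 1.7]]
```

>>> jog_arm(plan=[{"claw":1,"x":0,"y":0.0047,"z":-0.0151,"turn":0},{"claw":1,"x":0,"y":0.006,"z":-0.0146,"turn":0},{"claw":1,"x":0,"y":0.0072,"z":-0.014,"turn":0},{"claw":1,"x":0,"y":0.0084,"z":-0.0134,"turn":0},{"claw":1,"x":0,"y":0,"z":0,"turn":0}])

```text
time: 5.78
tool_pos: [0.4969, 0.0788, 0.2356]
tcp_rot: [2.077, 2.351, 0.01]
wrist_force: [17.0, 2.5, -13.7]
width: 0.127
```

>>> jog_arm(plan=[{"claw":1,"x":0,"y":0.0125,"z":-0.0126,"turn":0},{"claw":1,"x":0,"y":0.0106,"z":-0.0117,"turn":0},{"claw":1,"x":0,"y":0.0116,"z":-0.0107,"turn":0},{"claw":1,"x":0,"y":0.0125,"z":-0.0097,"turn":0},{"claw":1,"x":0,"y":0.0133,"z":-0.0085,"turn":0},{"claw":1,"x":0,"y":0,"z":0,"turn":0}])

```text
time: 6.52
tool_pos: [0.5526, 0.0864, 0.2857]
tcp_rot: [-2.077, -2.351, 0.003]
wrist_force: [6.7, 4.2, -13.5]
width: 0.126
```

>>> jog_arm(plan=[{"claw":1,"x":0,"y":0.014,"z":-0.0074,"turn":0},{"claw":1,"x":0,"y":0.0146,"z":-0.0061,"turn":0},{"claw":1,"x":0,"y":0.015,"z":-0.0048,"turn":0},{"claw":1,"x":0,"y":0.0154,"z":-0.0035,"turn":0},{"claw":1,"x":0,"y":0.0156,"z":-0.0021,"turn":0},{"claw":1,"x":0,"y":0,"z":0,"turn":0}])

```text
time: 7.28
tool_pos: [0.6254, 0.0963, 0.3093]
tcp_rot: [-2.074, -2.349, 0.006]
wrist_force: [0.6, 6.1, -11.0]
width: 0.123
```

>>> jog_arm(plan=[{"claw":1,"x":0,"y":0.0158,"z":-0.0008,"turn":0},{"claw":1,"x":0,"y":0.0158,"z":0.0006,"turn":0},{"claw":1,"x":0,"y":0.0157,"z":0.002,"turn":0},{"claw":1,"x":0,"y":0.0154,"z":0.0033,"turn":0},{"claw":1,"x":0,"y":0.0061,"z":0.0017,"turn":0},{"claw":1,"x":0,"y":0,"z":0,"turn":0},{"claw":1,"x":0,"y":0,"z":0,"turn":0}])

```text
time: 8.15
tool_pos: [0.6928, 0.1056, 0.3033]
tcp_rot: [-2.073, -2.349, 0.005]
wrist_force: [-1.9, 7.3, -8.7]
width: 0.125
```

```bash
python3 -c "
from h import *
rel([.67,.102,.303])
cv2.imwrite('pics/t2.png',bot.read_camera('top')[:,:,::-1])
cv2.imwrite('pics/s2.png',bot.read_camera('side')[:,:,::-1])"
```

```text
t 8.15 pos [0.6928 0.1056 0.3033] yaw 97.13 down [-0.008  0.003 -1.   ] q [ 0.11  0.29  1.45  0.    1.42 -0.01] F [-1.9  7.3 -8.7] w 0.125
shift [-0.0007 -0.0231  0.0005]
```

View pics/s2.png

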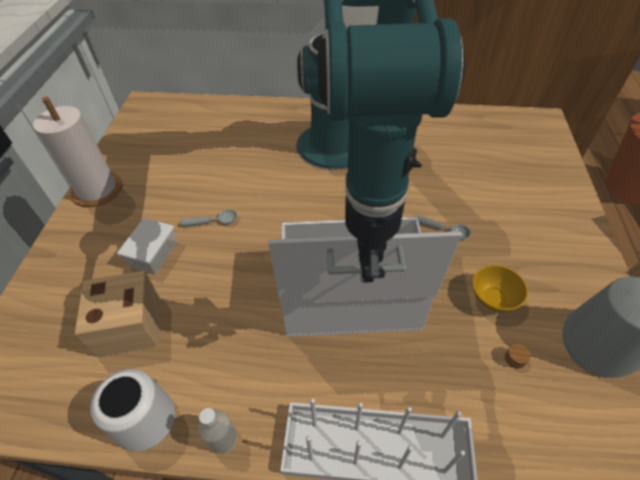

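The door stands upright, with the bar in the jaws at about (370,262). I open the jaws only slightly, because the near finger sits between bar and door, then lift clear.

>>> jog_arm(plan=[{"claw":0.76,"x":0,"y":0,"z":0,"turn":0},{"claw":0.76,"x":0,"y":0,"z":0,"turn":0},{"claw":0.76,"x":0,"y":0,"z":0,"turn":0},{"claw":0.76,"x":0,"y":0,"z":-0.01,"turn":0},{"claw":0.76,"x":0,"y":0,"z":-0.02,"turn":0},{"claw":0.76,"x":0,"y":0,"z":-0.02,"turn":0},{"claw":0.76,"x":0,"y":0,"z":-0.025,"turn":0},{"claw":0.76,"x":0,"y":0,"z":-0.03,"turn":0},{"claw":0.76,"x":0,"y":0,"z":0,"turn":0}])

```text
time: 9.38
tool_pos: [0.6967, 0.1031, 0.4174]
tcp_rot: [2.077, 2.349, 0.01]
wrist_force: [-0.5, -0.5, -0.1]
width: 0.24
```

>>> jog_arm(plan=[{"claw":0.76,"x":0,"y":-0.05,"z":0,"turn":0},{"claw":0.76,"x":0,"y":-0.05,"z":0,"turn":0},{"claw":0.76,"x":0,"y":-0.05,"z":0,"turn":0},{"claw":0,"x":0,"y":-0.05,"z":0,"turn":0},{"claw":0,"x":0,"y":-0.05,"z":0,"turn":0},{"claw":0,"x":0,"y":-0.03,"z":0,"turn":0},{"claw":0,"x":0,"y":0,"z":0,"turn":0}])

```text
time: 10.25
tool_pos: [0.4158, 0.0684, 0.4118]
tcp_rot: [2.08, 2.353, 0.002]
wrist_force: [-0.2, -0.9, -0.3]
width: 0.998
```

```bash
python3 -c "
from h import *
rel([.54,.0847,.3])
cv2.imwrite('pics/t3.png',bot.read_camera('top')[:,:,::-1])
cv2.imwrite('pics/s3.png',bot.read_camera('side')[:,:,::-1])"
```

```text
t 10.25 pos [0.4158 0.0684 0.4118] yaw 97.05 down [ 0.001  0.    -1.   ] q [ 0.1  -0.29  1.83 -0.    1.6  -0.02] F [-0.2 -0.9 -0.3] w 0.998
shift [0.0009 0.1251 0.112 ]
```

View pics/t3.png

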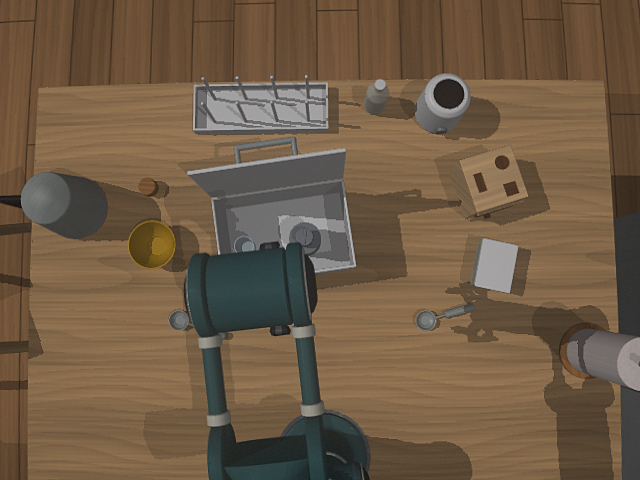

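```bash
python3 -c "
from h import *
im=cv2.imread('pics/t3.png')[205:275,265:345]
cv2.imwrite('pics/c3.png',cv2.resize(im,None,fx=8,fy=8,interpolation=cv2.INTER_CUBIC))
for z,uv in((.108,(304,238)),(.140,(303,234))):print(onz('top',uv,z))"
```

```text
[0.52789734 0.03784369 0.108     ]
[0.53396244 0.03880345 0.14      ]
```

View pics/c3.png

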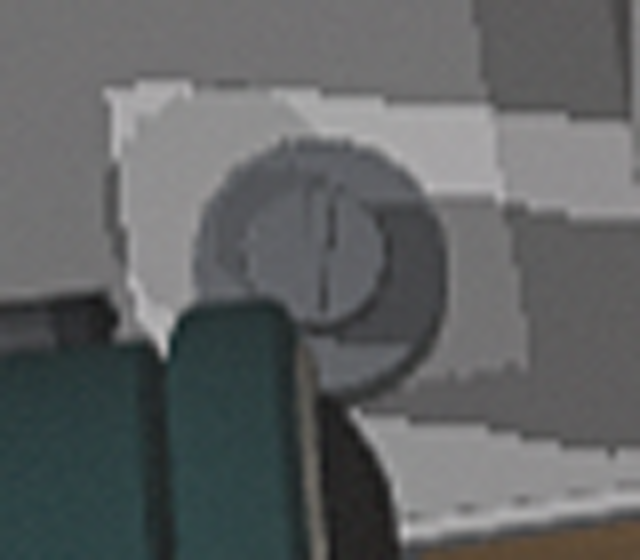

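```bash
python3 -c "
from h import *
for z,uv in((.140,(304,236.1)),(.108,(304.6,238.1))):print(onz('top',uv,z))
P=(onz('top',(304,236.1),.14)+onz('top',(304.6,238.1),.108))/2
d=P[:2]-[.5405,.0847];t=np.radians(7.1);print(P,'own',d@[np.cos(t),np.sin(t)],d@[-np.sin(t),np.cos(t)])
rel([P[0],P[1],.22]); g=cv2.imread('pics/s3.png')[190:290,270:450]; cv2.imwrite('pics/c4.png',cv2.resize(g,None,fx=4,fy=4,interpolation=2))"
```

```text
[0.52922952 0.03659616 0.14      ]
[0.52765432 0.03646819 0.108     ]
[0.52844192 0.03653217 0.124     ] own -0.017919233643813544 -0.04630807550028294
t 10.35 pos [0.4175 0.0686 0.4115] yaw 97.05 down [ 0.001  0.    -1.   ] q [ 0.1  -0.28  1.82  0.    1.6  -0.02] F [-0.3  0.9  0.7] w 0.998
shift [-0.0454  0.106   0.1915]
```

>>> jog_arm(newtons=50, plan=[{"claw":0,"x":-0.0225,"y":0.053,"z":0.02,"turn":0},{"claw":0,"x":-0.0225,"y":0.053,"z":0.03,"turn":0},{"claw":0,"x":0,"y":0,"z":0.045,"turn":0},{"claw":0,"x":0,"y":0,"z":0.045,"turn":0},{"claw":0,"x":0,"y":0,"z":0.04,"turn":0},{"claw":0,"x":0,"y":0,"z":0,"turn":0},{"claw":0,"x":0,"y":0,"z":0,"turn":0}])

```text
time: 11.22
tool_pos: [0.5274, 0.0376, 0.2338]
tcp_rot: [2.08, 2.353, 0.001]
wrist_force: [0.5, 0.2, 0.7]
width: 0.996
```

```bash
python3 -c "
from h import *
rel([.5285,.0365,.11])
cv2.imwrite('pics/t4.png',bot.read_camera('top')[:,:,::-1][130:330,150:400])
g=bot.read_camera('side')[:,:,::-1];cv2.imwrite('pics/s4.png',np.hstack([cv2.resize(cv2.imread('pics/t4.png'),None,fx=1.6,fy=1.6),g[130:450,150:450]]))"
```

```text
t 11.22 pos [0.5274 0.0376 0.2338] yaw 97.05 down [ 0.001  0.    -1.   ] q [ 0.02 -0.02  1.91 -0.    1.24 -0.1 ] F [0.5 0.2 0.7] w 0.996
shift [-0.0012  0.0008  0.1238]
```

View pics/s4.png

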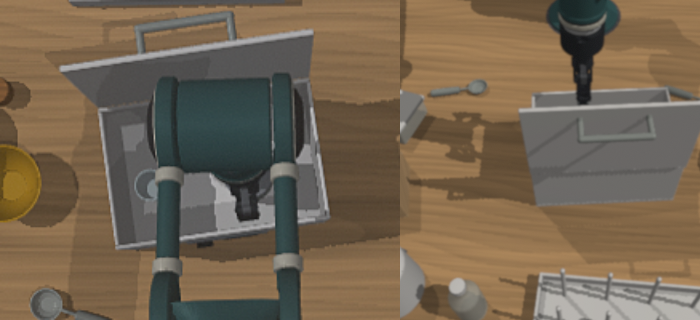

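```bash
python3 -c "
from h import *
for z in (.4,.45,.5,.55,.6,.65): print(z,proj('side',[.6928,.1056,z]).round(0),proj('top',[.5274,.0376,z-.07]).round(0), ((proj('top',[.5274,.0376,z-.07])-[150,130])*1.6).round(0))
print('door top edge',[((proj('top',[.643+s*.124*-1,.0971+s,.35])-[150,130])*1.6).round() for s in(-.15,.15)])"
```

```text
0.4 [371. 236.] [300. 227.] [239. 156.]
0.45 [373. 212.] [298. 224.] [237. 151.]
0.5 [376. 184.] [297. 221.] [235. 145.]
0.55 [380. 152.] [295. 217.] [232. 139.]
0.6 [384. 114.] [293. 213.] [229. 132.]
0.65 [389.  69.] [291. 208.] [226. 124.]
door top edge [array([316.,  38.]), array([59., 73.])]
```

The wrist housing is about 0.34 m above the TCP, so it stays above the door's top edge (0.35 m) at full depth. I descend onto the knob.

>>> jog_arm(plan=[{"claw":0,"x":-0.001,"y":0.001,"z":0.03,"turn":0},{"claw":0,"x":0,"y":0,"z":0.03,"turn":0},{"claw":0,"x":0,"y":0,"z":0.025,"turn":0},{"claw":0,"x":0,"y":0,"z":0.02,"turn":0},{"claw":0,"x":0,"y":0,"z":0.015,"turn":0},{"claw":0,"x":0,"y":0,"z":0.003,"turn":0},{"claw":0,"x":0,"y":0,"z":0,"turn":0}])

```text
time: 12.2
tool_pos: [0.5279, 0.0367, 0.1107]
tcp_rot: [2.08, 2.353, 0.001]
wrist_force: [-0.1, -0.5, 0.1]
width: 0.998
```

>>> jog_arm(newtons=40, plan=[{"claw":0.3,"x":0,"y":0,"z":0,"turn":0},{"claw":0.45,"x":0,"y":0,"z":0,"turn":0},{"claw":0.6,"x":0,"y":0,"z":0,"turn":0},{"claw":0.8,"x":0,"y":0,"z":0,"turn":0},{"claw":0.8,"x":0,"y":0,"z":0,"turn":0},{"claw":0.8,"x":0,"y":0,"z":0,"turn":0}])

```text
time: 12.95
tool_pos: [0.5279, 0.0367, 0.1106]
tcp_rot: [2.08, 2.353, 0.002]
wrist_force: [-1.1, -0.3, 4.8]
width: 0.456
```

```bash
python3 -c "
from h import *
rel([.5285,.0365,.11]);print(bot.read_state()['torque'])"
```

```text
t 12.95 pos [0.5279 0.0367 0.1106] yaw 97.05 down [ 0.001  0.    -1.   ] q [ 0.02  0.1   2.04  0.    1.01 -0.1 ] F [-1.1 -0.3  4.8] w 0.456
shift [-0.0003  0.0006  0.0006]
[0.02990174 0.0595685  0.04387439]
```

>>> jog_arm(newtons=60, plan=[{"claw":0.8,"x":0,"y":0,"z":0,"turn":0},{"claw":0.8,"x":0,"y":0,"z":0,"turn":4},{"claw":0.8,"x":0,"y":0,"z":0,"turn":4},{"claw":0.8,"x":0,"y":0,"z":0,"turn":0}])

```text
time: 13.45
tool_pos: [0.528, 0.0367, 0.1107]
tcp_rot: [2.24, 2.201, 0.002]
wrist_force: [0.0, 0.0, 5.5]
width: 0.45
```

```bash
python3 -c "
from h import *
rel([.5285,.0365,.11]);print(bot.read_state()['torque'])"
```

```text
t 13.45 pos [0.528  0.0367 0.1107] yaw 89.01 down [ 0.002  0.    -1.   ] q [0.02 0.1  2.04 0.   1.01 0.04] F [0.  0.  5.5] w 0.45
shift [-0.0002  0.0005  0.0007]
[-0.01006432  0.15308582 -0.11822716]
```

>>> jog_arm(plan=[{"claw":0.8,"x":0,"y":0,"z":0,"turn":4},{"claw":0.8,"x":0,"y":0,"z":0,"turn":4},{"claw":0.8,"x":0,"y":0,"z":0,"turn":4},{"claw":0.8,"x":0,"y":0,"z":0,"turn":4},{"claw":0.8,"x":0,"y":0,"z":0,"turn":0}])

```text
time: 14.08
tool_pos: [0.5274, 0.0357, 0.1107]
tcp_rot: [2.519, 1.874, -0.002]
wrist_force: [-2.5, -2.5, 6.9]
width: 0.456
```

```bash
python3 -c "
from h import *
rel([.5285,.0365,.11]);print(bot.read_state()['torque'])"
```

```text
t 14.07 pos [0.5274 0.0357 0.1107] yaw 73.3 down [ 0.    -0.003 -1.   ] q [ 0.02  0.1   2.04 -0.    1.01  0.32] F [-2.5 -2.5  6.9] w 0.456
shift [0.0011 0.0008 0.0007]
[-0.54853857  0.35221394  1.42213843]
```

Torque jumped to 1.4 Nm after about 23°, so clockwise is the wrong way. I turn counter-clockwise.

>>> jog_arm(plan=[{"claw":0.8,"x":0,"y":0,"z":0,"turn":-7},{"claw":0.8,"x":0,"y":0,"z":0,"turn":-7},{"claw":0.8,"x":0,"y":0,"z":0,"turn":-7},{"claw":0.8,"x":0,"y":0,"z":0,"turn":-7},{"claw":0.8,"x":0,"y":0,"z":0,"turn":-7},{"claw":0.8,"x":0,"y":0,"z":0,"turn":-7},{"claw":0.8,"x":0,"y":0,"z":0,"turn":-7},{"claw":0.8,"x":0,"y":0,"z":0,"turn":0}])

```text
time: 15.08
tool_pos: [0.5286, 0.0365, 0.1107]
tcp_rot: [1.522, 2.745, 0.002]
wrist_force: [2.4, 0.7, 4.8]
width: 0.446
```

```bash
python3 -c "
from h import *
rel([.5285,.0365,.11]);print(bot.read_state()['torque'])"
```

```text
t 15.07 pos [0.5286 0.0365 0.1107] yaw 122.0 down [ 0.003 -0.    -1.   ] q [ 0.02  0.1   2.04 -0.    1.01 -0.54] F [2.4 0.7 4.8] w 0.446
shift [ 0.     -0.0001  0.0007]
[-0.197713   -0.38080346  0.10730845]
```

>>> jog_arm(plan=[{"claw":0.8,"x":0,"y":0,"z":0,"turn":-5},{"claw":0.8,"x":0,"y":0,"z":0,"turn":-5},{"claw":0.8,"x":0,"y":0,"z":0,"turn":-5},{"claw":0.8,"x":0,"y":0,"z":0,"turn":-5},{"claw":0.8,"x":0,"y":0,"z":0,"turn":-5},{"claw":0.8,"x":0,"y":0,"z":0,"turn":0}])

```text
time: 15.82
tool_pos: [0.5288, 0.0367, 0.1107]
tcp_rot: [0.894, 3.008, 0.002]
wrist_force: [4.1, 0.5, 3.8]
width: 0.454
```

```bash
python3 -c "
from h import *
rel([.5285,.0365,.11]);print(bot.read_state()['torque'])"
```

```text
t 15.82 pos [0.5288 0.0367 0.1107] yaw 146.91 down [ 0.003  0.    -1.   ] q [ 0.02  0.1   2.04 -0.    1.01 -0.97] F [4.1 0.5 3.8] w 0.454
shift [ 0.0001 -0.0003  0.0007]
[-0.03714263 -0.70434105  0.11759931]
```

>>> jog_arm(plan=[{"claw":0.8,"x":0,"y":0,"z":0,"turn":-5},{"claw":0.8,"x":0,"y":0,"z":0,"turn":-4},{"claw":0.8,"x":0,"y":0,"z":0,"turn":0}])

```text
time: 16.2
tool_pos: [0.5289, 0.0369, 0.1107]
tcp_rot: [0.656, 3.069, 0.002]
wrist_force: [5.2, 1.4, 4.6]
width: 0.453
```

```bash
python3 -c "
from h import *
rel([.5285,.0365,.11]);print(bot.read_state()['torque'])"
```

```text
t 16.2 pos [0.5289 0.0369 0.1107] yaw 155.88 down [ 0.004  0.    -1.   ] q [ 0.02  0.1   2.04  0.    1.01 -1.13] F [5.2 1.4 4.6] w 0.453
shift [ 0.0002 -0.0005  0.0007]
[ 0.13531249 -0.95548923  0.06700858]
```

>>> jog_arm(plan=[{"claw":0.8,"x":0,"y":0,"z":-0.003,"turn":0},{"claw":0.8,"x":0,"y":0,"z":-0.003,"turn":0},{"claw":0.8,"x":0,"y":0,"z":-0.003,"turn":0},{"claw":0.8,"x":0,"y":0,"z":0,"turn":0}])

```text
time: 16.7
tool_pos: [0.5261, 0.0361, 0.1179]
tcp_rot: [-0.654, -3.071, 0.002]
wrist_force: [2.2, -2.0, -0.7]
width: 0.452
```

Lifted 7 mm (more than the 3 mm play) with only the cap's weight on the wrist, so it is free. I keep lifting.

>>> jog_arm(plan=[{"claw":0.8,"x":0,"y":0,"z":-0.01,"turn":0},{"claw":0.8,"x":0,"y":0,"z":-0.01,"turn":0},{"claw":0.8,"x":0,"y":0,"z":-0.015,"turn":0},{"claw":0.8,"x":0,"y":0,"z":-0.025,"turn":0},{"claw":0.8,"x":0,"y":0,"z":-0.025,"turn":0},{"claw":0.8,"x":0,"y":0,"z":-0.025,"turn":0},{"claw":0.8,"x":0,"y":0,"z":-0.025,"turn":0},{"claw":0.8,"x":0,"y":0,"z":-0.025,"turn":0},{"claw":0.8,"x":0,"y":0,"z":-0.015,"turn":0},{"claw":0.8,"x":0,"y":0,"z":0,"turn":0}])

```text
time: 17.95
tool_pos: [0.5279, 0.0367, 0.2957]
tcp_rot: [0.651, 3.07, 0.001]
wrist_force: [-1.1, 0.5, -1.0]
width: 0.45
```

>>> jog_arm(plan=[{"claw":0.8,"x":0,"y":0,"z":-0.025,"turn":0},{"claw":0.8,"x":0,"y":0,"z":-0.025,"turn":0},{"claw":0.8,"x":0,"y":0,"z":0,"turn":0},{"claw":0.8,"x":0,"y":0,"z":0,"turn":0},{"claw":0.8,"x":0,"y":0,"z":0,"turn":0}])

```text
time: 18.58
tool_pos: [0.5264, 0.0367, 0.3417]
tcp_rot: [-0.651, -3.07, 0.001]
wrist_force: [0.2, -0.0, -0.9]
width: 0.448
```

```bash
python3 -c "
from h import *
rel([.5285,.0365,.11])
t=bot.read_camera('top')[:,:,::-1][130:330,150:400]
g=bot.read_camera('side')[:,:,::-1];cv2.imwrite('pics/s5.png',np.hstack([cv2.resize(t,None,fx=1.6,fy=1.6),cv2.resize(g[100:300,200:450],None,fx=1.6,fy=1.6)]))"
```

```text
t 18.57 pos [0.5264 0.0367 0.3417] yaw 156.05 down [-0.003 -0.    -1.   ] q [ 0.02 -0.07  1.76  0.    1.45 -1.13] F [ 0.2 -0.  -0.9] w 0.448
shift [-0.0027  0.001   0.2317]
```

View pics/s5.png

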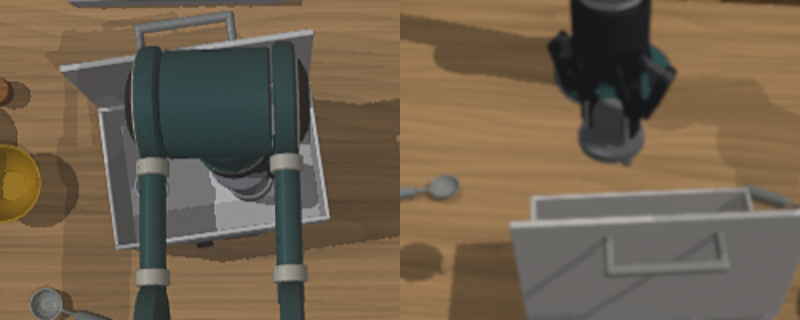

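The picture shows the cap held level in the jaws (side half, about (610,140)), high above the rim. The door is still upright and the steriliser has not moved.

```bash
python3 -c "
from workcell import bot
print(bot.finish_job())"
```

```text
the job is handed in; nothing more can be done
None
```

The steriliser door is open, and the cap is off the jar and held in the gripper above the rim. I handed the job in at about 18.7 s.

**Door:** I lifted the door by its bar handle to about 92° and let go. It was still standing upright in the last picture.

**Cap:** Turning clockwise stopped after about 23°, with the wrist torque jumping to 1.4 Nm. I then turned it about 83° counter-clockwise from that stop, which took little torque, and it lifted off freely.

**Last checks:**
- **Grip:** the gripper opening was about 38 mm on the 40 mm knob.
- **Weight:** the wrist felt 0.9 N, which matches the 80 g cap.
- **Height:** the tool tip was at z = 0.342 m. That puts the cap's lowest point at about 0.30 m, well above the 0.15 m rim.
- **Tilt:** the tool was vertical to within 0.003 rad, and the cap looked level in the picture.

No check failed or disagreed. I did not measure the door angle or the cap's tilt directly; both come from the arm's motion and the final picture. I also did not check the other objects one by one at the end. In the last views the steriliser stood in place, and a spoon and the bowl that were in view showed no sign of being disturbed. The beaker was mostly hidden by the arm.

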